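Weigh a brass seal on the spring balance

ROBOT

A 7-joint arm with a two-finger parallel gripper is mounted at the origin on the work surface. World frame = base frame: x ahead of the robot, y to its left, z up, the work surface at z = 0. Lengths are in mm, angles in rad, forces in N, time in s.
With the tool pointing down it reaches from about 400 to 850 mm from the base axis. Payload 4.5 kg.
Tool frame: the origin (TCP) lies on the centre line of the jaws, within the pads' length; the fingertips stand 11 mm ahead of it and the grasp point (between the pads) lies 8 mm behind it; z points along the fingers, y is the line along which they close (so a half turn about z gives the same grasp; the last joint's range is limited). The gripper opens to 85 mm and grips with 20 to 120 N. Pads are 22 mm wide; open, the fingers measure 114 mm over their backs; the gripper's body (76 mm by 85 mm) begins 54 mm behind the grasp point. The pads swing forward as they close: fully open they stand 13 mm farther back than shut.
Start: joints at [1.352, 0.689, -0.195, 1.565, 0.157, 0.902, -0.215], TCP at [156.352, -605.153, 206.817] pointing down, gripper open.
Joint ranges: [-3.01, 3.01], [-0.46, 2.08], [-1.47, 1.51], [0.13, 2.56], [-1, 4.14], [0.04, 2.09], [-2.66, 2.66]. Speed limits (rad/s): [2.57, 2.57, 3.14, 3.14, 3.14, 3.14, 3.14].

INTERFACE

Orientations are given as a unit quaternion [w, x, y, z].
In Python, from station import r, vision gives the robot as it stands. The module is installed in compiled form; this text tells all that it offers.
- The arm moves only by the shell command python3 -m inch 'ROWS' [FORCE]. ROWS is JSON, a list of rows, each a list of 7 numbers: the shift along the world's x, y, z scaled (see below), then the turn, a rotation vector about the world's x, y, z scaled (see below), then the finger opening in mm, from 0 to 85.4. A call has exactly 10 rows; each row is the pose to reach, as a shift and turn from the pose commanded when the call began, turning the shorter way round; what a row does not reach only later rows make up. The controller multiplies each number of a shift by 0.25 m and each number of a turn by pi rad. A row lasts 1/10 s, in which the tool goes at most 50 mm and 8.59 degrees, less where a joint would pass 70% of its speed; a pose out of reach is approached as far as the arm can. A call with a number of a shift or a turn outside -1 to 1 is refused whole. A call with a gripper value outside its range is refused whole. The fingers move at their own pace and stop on an object; FORCE is the grip in N (left out, the last holds). Time passes only in rows, so rows that repeat a pose let the fingers close, or fill a call up. It gives the time, the measured TCP pose, the force, the opening and the grip force at its end, in the units of the state.
- r.sense(): the state, without advancing time (a new reading comes with each control period).
- vision.snapshot(name): name is "scene" or "top" or "wrist"; returns the picture (480x640x3 uint8, red, green, blue); there is no depth.
- vision.camera_info(name): a dict with "K" (3x3 intrinsics, pixels), "xyz" and "rotation" of the camera in the world; the wrist camera has in their place "T_tool_cam" (4x4, takes a point from camera to tool coordinates, whose origin is the TCP and whose axes are the flange's). Camera axes: x right, y down, z forward; pixel columns grow to the right and rows downward; lengths in mm; the calibration is good to about 2 mm. The wrist camera is an equidistant fisheye: a pixel r from the principal point sees the ray r / f radians off the axis. A picture is of the moment at which its call begins: read the wrist's pose just before it. camera_info takes no time and is no camera call.
- r.hand_in(): hands the job in; it is judged then, once.
The state is a dict: "t": time; "joints": joint angles; "qd": joint speeds; "joint_torque": joint torques, N m; "tool_pos": TCP position; "tool_rot": TCP orientation; "force": force on the tool from outside, world axes, zero at the start; "moment": the same for the moment, N m; "width": opening from 0.0 (shut) to 1.0 (fully open); "finger_force": force on a finger pad.
Only numpy, scipy, OpenCV 4.12 (cv2) and the standard library are available. Lean on these libraries where they do the work, as an engineer would, in place of code of your own. Each camera call takes 0.05 s, during which the arm holds its last target. There are 200 camera calls.

TASK

Pick out the brass seal, slip its eye over the upturned tip of the spring balance's hook without knocking the hook, and let the weight down into the bend little by little until the spring carries all of it and no more, so that the hook does not jump when you let go. Wait a good second until it hangs quite still, then press the red record button on the readout fully down, let it up and leave the seal hanging. Do not move the other seals, the glue bottle or the loupe.

Things in the scene. Friction and masses are not known exactly. Their poses are not given: they have to be found in the camera images.
- brass_seal: The seal to weigh: yellow brass, 90 mm tall, standing. Origin: centre of its round foot (38 mm diameter, 20 mm high); z up. On top a flat eye, 10 mm thick along local x (the hole's axis), 36 mm wide along local y, flat parallel flanks at z = 50 to 70 mm (grasp there across y). Same after a half turn about z. Hollow, solid or lead-filled: mass unknown, 0.11 to 0.45 kg.
- brass_seal_eye (a point): Point 78.5 mm above the brass seal's foot, on its axis: where the middle of the hook's wire lies when the seal hangs. The hole of the eye is 24 mm wide, from its sill at 50 mm above the foot, with upright sides to 70 mm, then a gable roof of 45 degree slopes to an inner apex at 82 mm.
- steel_seal: Another seal, same shape, dark grey steel. Leave it alone.
- copper_seal: Another seal, same shape, reddish copper. Leave it alone.
- balance: Spring balance, fixed to the counter: aluminium column 40 x 50 mm, top at 249 mm, on a dark foot plate 170 x 110 x 12 mm. Origin at the foot of the column's axis. The hook arm points along local -x.
- hook_seat (a point): Middle of the wire in the hook's seat, 118 mm from the column's axis along the balance's local -x; 180 mm above the counter unloaded, sinks with the load. Dark wire 5 mm thick: the seat is level, 18 mm long; towards the column the wire climbs 12 mm to the level arm, at the outer end it climbs 12 mm to the tip, 15 mm out from the seat's middle. The eye must pass over this tip.
- scale_hook (a joint): Travel of the hook in m: 0 unloaded, growing as it is pulled straight down (the balance's reading). Spring 80 N/m from zero load (about 12 mm per 0.1 kg), lightly damped; hook and carriage weigh 0.06 kg; bottom stop at 70 mm. Sideways the hook does not give.
- readout: Readout terminal, grey box 140 x 80 x 36 mm, fixed to the counter, dark screen on its +x half. Origin at the centre of its underside.
- record_button_top (a point): Centre of the top of the round red record button (24 mm diameter) on the readout; pressed straight down.
- record_button (a joint): Press of the record button in m: 0 up, 0.006 fully down (4 N); it springs back.
- glue_bottle: Small white glue bottle with a red cap, 32 mm diameter, 85 mm tall. Bystander.
- loupe: Black loupe, 36 mm diameter, 36 mm tall. Bystander.
Mind the look-alikes: they are no part of the job. Leave any turquoise look-alike of the readout alone. What is shaped like the brass_seal but purple is not meant.

How it is judged (in metres and radians):
On the way, in this order (a step that is already met when the one before it is completed fails the run):
1. the brass seal hangs by its eye in the seat of the hook, let go and still, for a second (distance between brass_seal_eye and hook_seat below 0.008 m and angle between brass_seal's own z axis and vertical below 0.15 rad and contact force between brass_seal and the fingers below 0.05 N and contact force between brass_seal and scale_hook above 0.8 N and linear speed of brass_seal below 0.012 m/s and angular speed of brass_seal below 0.25 rad/s), for 1 s.
2. the record button is pressed (value of joint record_button above 0.0045 m), for 0.05 s.
At the end, for the whole second after the job is handed in: The brass seal still hangs by its eye in the seat of the hook (eye point within 8 mm of the seat, seal within 0.15 rad of upright), carried by the hook alone, not touched by the fingers, at rest (below 12 mm/s and 0.25 rad/s); the record button is up again (all of step 1 and value of joint record_button below 0.002 m).
It fails at once if the hook jumps: it moves up or down faster than 0.08 m/s (velocity of joint scale_hook above 0.08 m/s or velocity of joint scale_hook below -0.08 m/s).
It fails at once if the hook is dragged down to more than 62 mm (value of joint scale_hook above 0.062 m).
It fails at once if the hook is knocked: more than 15 N between it and the seal, or 8 N between it and the robot (contact force between brass_seal and scale_hook above 15 N or contact force between any of the arm, the fingers and scale_hook above 8 N).
It fails at once if the record button is pressed while the seal is not hanging still on the hook (value of joint record_button above 0.0045 m and (linear speed of brass_seal above 0.03 m/s or distance between brass_seal_eye and hook_seat above 0.012 m)).
It fails at once if another seal, the glue bottle or the loupe is moved by more than 20 mm (distance of any of steel_seal, copper_seal, glue_bottle, loupe from where it was at the start of the episode above 0.02 m).
It also fails if it takes over 72 s, if anything falls off the work surface, if the arm or the gripper's body presses on something with over 40 N, if the wrist force passes 120 N, or if a joint passes its speed limit or range.

## Working session

There is one attempt and no reset: what is moved stays moved. The work goes in short steps, Python scripts to look and compute and a shell command to move; the robot and the scene stay as the last step left them, time stands still between calls to the robot, and variables do not carry over. Pictures are saved under pics/ and viewed, at most 10 in all, crops included, and the job is handed in when it is done.

```bash
mkdir -p pics; python3 - <<'E'
from station import r, vision
import cv2,numpy as np
np.set_printoptions(precision=4,suppress=True)
print(r.sense())
for n in ("scene","top","wrist"):
    im=vision.snapshot(n); cv2.imwrite(f"pics/{n}0.png",im[:,:,::-1]); print(n,vision.camera_info(n))
E
```

```text
{'t': 0.0, 'joints': array([ 1.3518,  0.69  , -0.1945,  1.5664,  0.1573,  0.9025, -0.2151]), 'qd': array([ 0.0003,  0.001 , -0.0002,  0.0019,  0.0014, -0.0006, -0.0006]), 'joint_torque': array([ -0.0001, -53.9612,  -1.2664, -15.8541,   0.0091,   0.0095,
        -0.    ]), 'tool_pos': array([ 156.0695, -604.4649,  205.9596]), 'tool_rot': array([-0.0009,  0.992 ,  0.1261, -0.0002]), 'force': array([-0.1729, -0.2546, -0.3719]), 'moment': array([-0.0017, -0.01  ,  0.0134]), 'finger_force': 0.0, 'width': 1.000899007149302}
scene {'K': array([[590.0191,   0.    , 323.2069],
       [  0.    , 590.0191, 234.6066],
       [  0.    ,   0.    ,   1.    ]]), 'xyz': array([1389.5573,  303.6791, 1129.0311]), 'rotation': array([-0.2036,  0.5115,  0.7819, -0.2925])}
top {'K': array([[485.7503,   0.    , 319.213 ],
       [  0.    , 485.7503, 243.6266],
       [  0.    ,   0.    ,   1.    ]]), 'xyz': array([ 479.8692,  -27.7435, 1323.24  ]), 'rotation': array([ 0.0236, -0.7035,  0.7102, -0.0107])}
wrist {'K': array([[371.6483,   0.    , 320.278 ],
       [  0.    , 371.6483, 236.3805],
       [  0.    ,   0.    ,   1.    ]]), 'T_tool_cam': array([[   0.0001,   -0.9566,   -0.2915,   74.6939],
       [   1.    ,    0.0002,   -0.0001,    0.4201],
       [   0.0002,   -0.2915,    0.9566, -166.9639],
       [   0.    ,    0.    ,    0.    ,    1.    ]])}
```

View pics/top0.png

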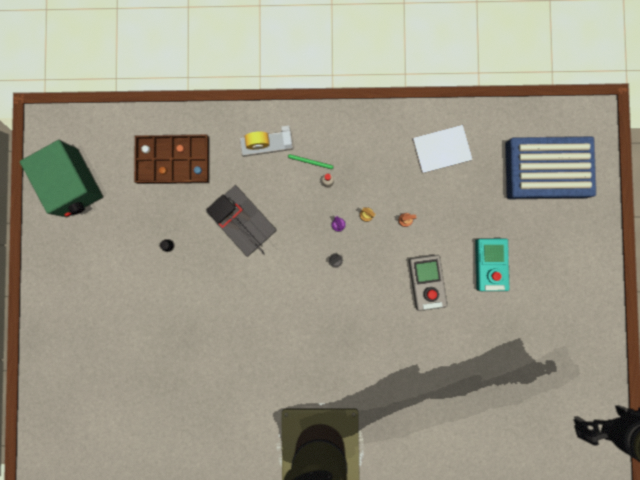

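View pics/scene0.png

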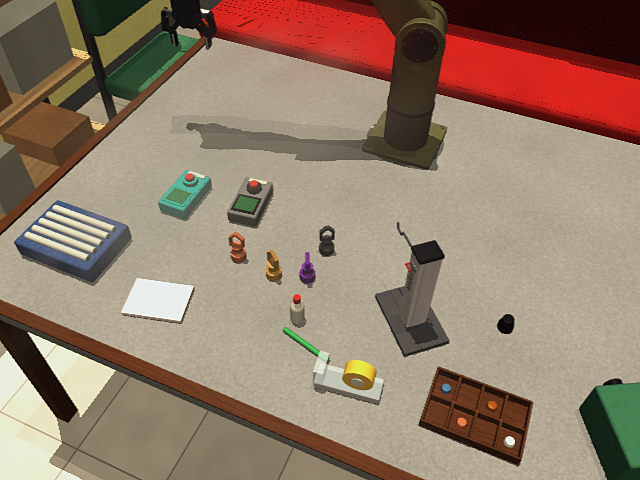

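The top view shows the brass seal at (367,214), purple at (338,224), steel at (335,260), copper at (406,219), glue at (327,180), and the loupe at (167,245). The balance column is at about (225,210) with its hook tip near (264,253), and the button is at (431,294). The scene view shows brass at (273,266) and the hook at (400,228).

```bash
cat > h.py <<'E'
from station import r, vision
import cv2,numpy as np
from scipy.spatial.transform import Rotation as R
np.set_printoptions(precision=4,suppress=True)
def Rq(q): return R.from_quat([q[1],q[2],q[3],q[0]])
def cam(n,s=None):
    c=vision.camera_info(n)
    if n!='wrist': return c['K'],Rq(c['rotation']).as_matrix(),np.array(c['xyz'])
    T=np.eye(4);T[:3,:3]=Rq(s['tool_rot']).as_matrix();T[:3,3]=s['tool_pos']
    M=T@c['T_tool_cam']; return c['K'],M[:3,:3],M[:3,3]
def ray(n,px,s=None):
    K,Rm,o=cam(n,s); u=(np.array(px,float)-K[:2,2])/K[0,0]
    if n=='wrist':
        a=np.hypot(*u); d=np.r_[u/max(a,1e-9)*np.sin(a),np.cos(a)]
    else: d=np.r_[u,1]; d/=np.linalg.norm(d)
    return o,Rm@d
def onz(n,px,z,s=None):
    o,d=ray(n,px,s); return o+d*(z-o[2])/d[2]
def proj(n,P,s=None):
    K,Rm,o=cam(n,s); p=Rm.T@(np.array(P,float)-o)
    if n=='wrist':
        a=np.arctan2(np.hypot(p[0],p[1]),p[2]); u=p[:2]/np.hypot(p[0],p[1])*a
    else: u=p[:2]/p[2]
    return u*K[0,0]+K[:2,2]
def tri(a,b):
    A=np.zeros((3,3));B=np.zeros(3)
    for o,d in (a,b):
        P=np.eye(3)-np.outer(d,d);A+=P;B+=P@o
    x=np.linalg.solve(A,B); return x,[np.linalg.norm((np.eye(3)-np.outer(d,d))@(x-o)) for o,d in (a,b)]
E
python3 - <<'E'
from h import *
for px,z,n in [((367,214),40,'brass'),((338,224),40,'purple'),((335,260),40,'steel'),((406,219),40,'copper'),((327,180),80,'glue'),((167,245),36,'loupe'),((431,294),42,'button'),((427,271),36,'screen'),((222,208),249,'column'),((264,253),192,'tip')]:
    print(n,onz('top',px,z), proj('scene',onz('top',px,z)))
print(tri(ray('top',(264,253)),ray('scene',(399,224))))
a=cv2.imread('pics/top0.png')[170:310,180:450]; b=cv2.imread('pics/scene0.png')[170:360,220:460]
a=cv2.resize(a,None,fx=2.9,fy=2.9,interpolation=cv2.INTER_CUBIC);b=cv2.resize(b,None,fx=3.1,fy=3.1,interpolation=cv2.INTER_CUBIC)
cv2.imwrite('pics/sc.png',b);cv2.imwrite('pics/tc.png',a)
E
```

```text
brass [ 619.5334 -131.7543   40.    ] [273.3888 263.182 ]
purple [593.794  -54.7087  40.    ] [307.5508 265.7999]
steel [498.568  -45.7501  40.    ] [326.7725 239.3119]
copper [ 605.1192 -234.4715   40.    ] [238.0056 245.5034]
glue [704.3483 -26.7702  80.    ] [298.4474 294.5351]
loupe [542.8353 401.9054  36.    ] [504.0231 315.9612]
button [ 407.2593 -295.8722   42.    ] [253.5028 186.2689]
screen [ 467.3804 -287.8478   36.    ] [245.6062 203.4186]
column [613.8199 207.8965 249.    ] [425.2365 249.0665]
tip [514.2401 121.8962 192.    ] [396.4848 221.8793]
(array([513.5819, 125.2839, 186.0366]), [np.float64(2.7127178637766924), np.float64(2.7127178637767786)])
```

View pics/sc.png

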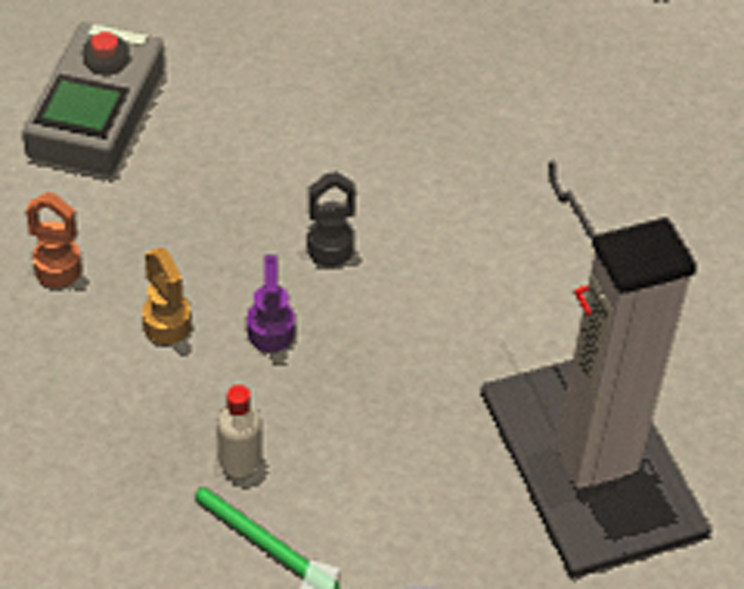

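The crop shows brass at crop (167,300), copper left of it, purple right of it, and the glue bottle below. The hook tip is at about (551,165) and the balance column is at the right. Next I'm moving over the brass seal for a wrist view.

```bash
python3 -m inch '[[0.06,0.06,0,0,0,0,85],[0.16,0.16,0,0,0,0,85],[0.26,0.26,0,0,0,0,85],[0.37,0.37,0,0,0,0,85],[0.48,0.48,0,0,0,0,85],[0.59,0.59,0,0,0,0,85],[0.7,0.7,0,0,0,0,85],[0.8,0.8,0,0,0,0,85],[0.9,0.9,0,0,0,0,85],[0.97,0.97,0,0,0,0,85]]'
python3 -m inch '[[0.06,0.06,0,0,0,0,85],[0.16,0.16,0,0,0,0,85],[0.26,0.26,0,0,0,0,85],[0.37,0.37,0,0,0,0,85],[0.48,0.48,0,0,0,0,85],[0.59,0.59,0,0,0,0,85],[0.7,0.7,0,0,0,0,85],[0.8,0.8,0,0,0,0,85],[0.9,0.9,0,0,0,0,85],[0.97,0.97,0,0,0,0,85]]'
python3 - <<'E'
from h import *
s=r.sense();im=vision.snapshot('wrist')[:,:,::-1];cv2.imwrite('pics/w1.png',im)
print(s['t'],s['tool_pos'],s['tool_rot'],s['force'])
import pickle;pickle.dump(s,open('s1.pkl','wb'))
for P in [(619,-132,0),(619,-132,90),(594,-55,0),(605,-234,0)]: print(proj('wrist',P,s))
E
```

```text
t: 1.15
tool_pos: [400.8, -360.1, 206.7]
tool_rot: [-0.001, 0.992, 0.128, 0.0]
force: [0.1, -0.3, 0.3]
width: 0.999
finger_force: 0.0
t: 2.15
tool_pos: [642.8, -117.0, 206.4]
tool_rot: [-0.001, 0.992, 0.127, 0.0]
force: [-0.4, -0.3, 0.2]
width: 0.994
finger_force: 0.0
2.15 [ 642.8436 -116.9889  206.4234] [-0.0007  0.9919  0.1274  0.0003] [-0.4469 -0.3219  0.1807]
[328.3704 225.2814]
[330.5028 254.4331]
[251.7795 229.6796]
[414.7468 260.2102]
```

View pics/w1.png

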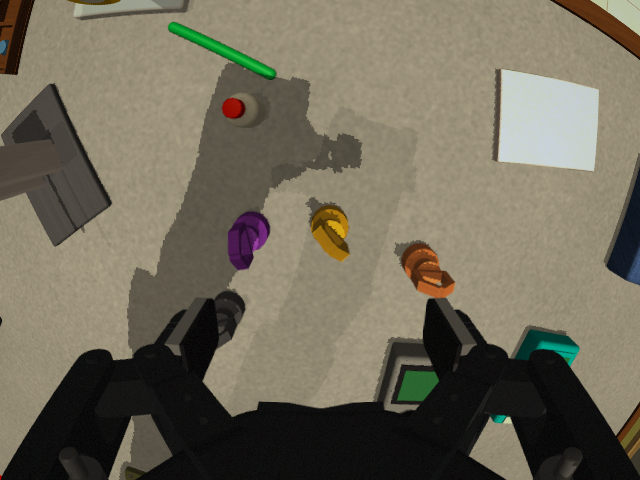

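The wrist view shows the brass seal with its foot at about (329,221) and its eye at about (331,241), the eye bar running upper-left to lower-right. Purple is at (248,238), copper at (427,270) and steel at (230,315).

```bash
python3 - <<'E'
from h import *
im=cv2.imread('pics/w1.png')
c=cv2.resize(im[195:270,295:365],None,fx=8,fy=8,interpolation=cv2.INTER_CUBIC);cv2.imwrite('pics/w1c.png',c)
E
```

```text
(no output)
```

View pics/w1c.png

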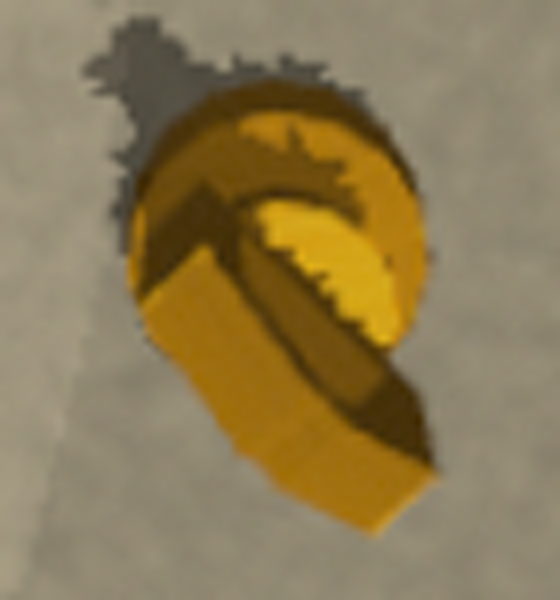

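```bash
python3 - <<'E'
from h import *
import pickle;s=pickle.load(open('s1.pkl','rb'))
f=lambda x,y:np.array([295+x/8-.44,195+y/8-.44])
C=[onz('wrist',f(*p),70,s) for p in [(142,300),(205,245),(375,535),(435,475)]]
for c in C: print(c)
m=sum(C)/4;d=(C[2]+C[3]-C[0]-C[1])/2;print('mid',m,'len',np.hypot(*d[:2]),'angle y-axis',np.degrees(np.arctan2(d[1],d[0])))
# foot top circle z=20: left (130,250) right(430,235), top ~ (290,108)
for p in [(130,240),(430,240),(280,240)]: print(onz('wrist',f(*p),20,s))
# foot: fit circle on z=20
top=cv2.imread('pics/top0.png')
hsv=cv2.cvtColor(top,cv2.COLOR_BGR2HSV);mk=((hsv[...,0]>10)&(hsv[...,0]<28)&(hsv[...,1]>130)&(hsv[...,2]>80)).astype('uint8')
n,_,st,ce=cv2.connectedComponentsWithStats(mk)
for i in range(1,n):
    if st[i,4]>20 and abs(ce[i][0]-367)<15 and abs(ce[i][1]-214)<15: print(ce[i],st[i],onz('top',ce[i],45))
q=Rq(s['tool_rot']).as_matrix();print('tool x',np.degrees(np.arctan2(q[1,0],q[0,0])),'tool y',np.degrees(np.arctan2(q[1,1],q[0,1])))
# balance from top
col=onz('top',(222,208),249)
b=top[175:265,195:285];cv2.imwrite('pics/tb.png',cv2.resize(b,None,fx=6.5,fy=6.5,interpolation=cv2.INTER_CUBIC))
E
```

```text
[ 627.7949 -114.1042   70.    ]
[ 635.3521 -119.0525   70.    ]
[ 608.3486 -145.2917   70.    ]
[ 616.6888 -149.7238   70.    ]
mid [ 622.0461 -132.0431   70.    ] len 36.32792989533862 angle y-axis -121.63612735744421
[ 620.4812 -113.2977   20.    ]
[ 629.8676 -149.0668   20.    ]
[ 625.159 -131.164   20.   ]
[366.2741 214.1407] [360 208  14  13 135] [ 618.6378 -129.4322   45.    ]
tool x 14.639560708676436 tool y -75.36038406139102
```

View pics/tb.png

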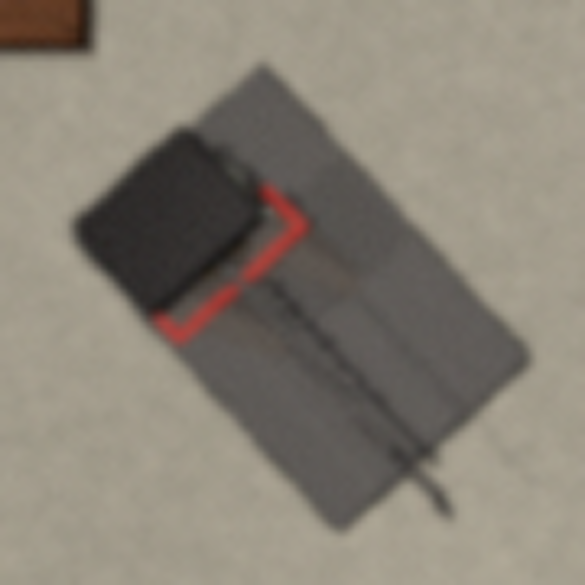

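```bash
python3 - <<'E'
from h import *
print(r.sense()['joints'])
f=lambda x,y:np.array([195+x/6.5-.42,175+y/6.5-.42])
P=lambda x,y,z:onz('top',f(x,y),z)
ang=lambda a,b:np.degrees(np.arctan2((b-a)[1],(b-a)[0]))
c=[P(*p,249) for p in [(185,128),(262,205),(152,310),(75,232)]];C=sum(c)/4
print('col',C,[np.linalg.norm(c[i]-c[i-1]) for i in range(4)],ang(c[1],c[0]),ang(c[2],c[3]))
print('foot edge',ang(P(530,355,12),P(265,62,12)),ang(P(530,355,12),P(340,530,12))+90, np.linalg.norm(P(530,355,12)-P(340,530,12)))
t=P(450,513,192);print('tip',t,'dist',np.linalg.norm((t-C)[:2]),'ang',ang(t,C))
print('arm',ang(P(432,460,192),P(275,285,192)),P(275,285,192))
# foot plate front mid
m=(P(530,355,12)+P(340,530,12))/2;print('front mid',m)
E
```

```text
[ 0.1704  0.7282 -0.1242  1.4708  0.0952  0.9455 -1.2889]
col [613.3536 211.2502 249.    ] [np.float64(51.90565820262432), np.float64(37.78039900445947), np.float64(52.05646207347161), np.float64(37.9920177139335)] 44.609207294431236 44.37405861570469
foot edge 41.68158591031808 222.21655098949384 107.51038386039197
tip [513.0695 122.3432 192.    ] dist 134.01998913953855 ang 41.55864182413072
arm 41.57760901767297 [595.9593 185.3339 192.    ]
front mid [547.8321 152.3549  12.    ]
```

```bash
python3 -m inch '[[-0.01,-0.01,0,0,0,0.04,60],[-0.02,-0.02,0,0,0,0.08,60],[-0.03,-0.03,0,0,0,0.12,60],[-0.04,-0.04,0,0,0,0.16,60],[-0.05,-0.05,0,0,0,0.2,60],[-0.06,-0.06,0,0,0,0.24,60],[-0.07,-0.06,0,0,0,0.28,60],[-0.083,-0.06,0,0,0,0.32,60],[-0.083,-0.06,0,0,0,0.36,60],[-0.083,-0.06,0,0,0,0.4,60]]'
python3 -m inch '[[0,0,0,0,0,0.04,60],[0,0,0,0,0,0.08,60],[0,0,-0.04,0,0,0.12,60],[0,0,-0.08,0,0,0.16,60],[0,0,-0.12,0,0,0.2,60],[0,0,-0.16,0,0,0.24,60],[0,0,-0.2,0,0,0.28,60],[0,0,-0.24,0,0,0.32,60],[0,0,-0.26,0,0,0.343,60],[0,0,-0.26,0,0,0.343,60]]'
python3 - <<'E'
from h import *
s=r.sense();im=vision.snapshot('wrist')[:,:,::-1];cv2.imwrite('pics/w2.png',im)
print(s['t'],s['tool_pos'],s['tool_rot'],s['force'],s['joints'])
import pickle;pickle.dump(s,open('s2.pkl','wb'))
print(proj('wrist',(622,-132,90),s))
E
```

```text
t: 3.2
tool_pos: [620.0, -135.5, 206.5]
tool_rot: [-0.0, 0.727, 0.687, -0.0]
force: [-0.6, -0.7, 1.0]
width: 0.701
finger_force: 0.0
t: 4.2
tool_pos: [619.5, -135.7, 140.5]
tool_rot: [-0.001, 0.274, 0.962, -0.0]
force: [-0.2, 0.0, 0.3]
width: 0.703
finger_force: 0.0
4.2 [ 619.4658 -135.6966  140.4585] [-0.0013  0.2739  0.9618 -0.0002] [-0.2161  0.0257  0.3457] [ 0.5171  0.8673 -0.7219  1.5799  0.664   0.9565  0.5901]
[327.5513 248.5322]
```

View pics/w2.png

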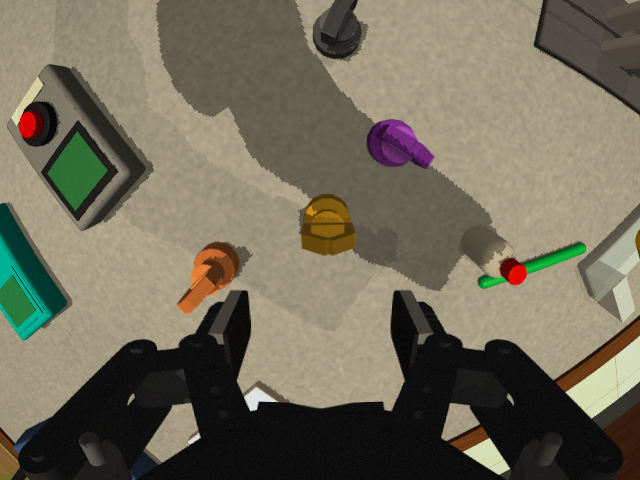

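```bash
cat > meas.py <<'E'
from h import *
def brass(im,box):
    x0,y0,x1,y1=box
    hsv=cv2.cvtColor(im,cv2.COLOR_BGR2HSV)[y0:y1,x0:x1]
    m=(hsv[...,0]>12)&(hsv[...,0]<30)&(hsv[...,1]>150)
    return m
E
python3 - <<'E'
from meas import *
import pickle;s=pickle.load(open('s2.pkl','rb'))
im=cv2.imread('pics/w2.png');b=(290,185,370,265);m=brass(im,b)
for y in range(m.shape[0]):
    xs=np.flatnonzero(m[y])
    if len(xs): print(y+b[1],xs[0]+b[0],xs[-1]+b[0],end=' | ')
print()
def mid(row,l,rr,z):
    A=onz('wrist',(l-.5,row),z,s);B=onz('wrist',(rr+.5,row),z,s);return A,B,np.linalg.norm(A-B),(A+B)/2
cv2.imwrite('pics/w2c.png',cv2.resize(im[185:265,290:370],None,fx=7,fy=7,interpolation=cv2.INTER_CUBIC))
print(onz('wrist',(31,124),42,s))
E
```

```text
194 322 331 | 195 320 333 | 196 318 335 | 197 315 336 | 198 314 339 | 199 313 340 | 200 312 341 | 201 311 342 | 202 310 343 | 203 309 344 | 204 308 345 | 205 308 345 | 206 307 346 | 207 307 346 | 208 307 346 | 209 306 347 | 210 306 347 | 211 305 347 | 212 305 348 | 213 305 348 | 214 305 348 | 215 305 349 | 216 304 349 | 217 304 349 | 218 304 349 | 219 304 349 | 220 304 349 | 221 304 349 | 222 304 349 | 223 304 351 | 224 303 351 | 225 303 352 | 226 303 352 | 227 302 352 | 228 302 353 | 229 302 353 | 230 302 353 | 231 302 354 | 232 302 354 | 233 301 354 | 234 301 354 | 235 301 354 | 236 301 354 | 237 301 354 | 238 301 354 | 239 301 354 | 240 301 354 | 241 301 354 | 242 302 354 | 243 302 354 | 244 302 354 | 245 302 354 | 246 302 354 | 247 302 354 | 248 303 351 | 249 306 348 | 250 309 345 | 251 312 342 | 252 316 340 | 253 319 337 | 254 322 334 | 
[ 402.8462 -301.8512   42.    ]
```

View pics/w2c.png

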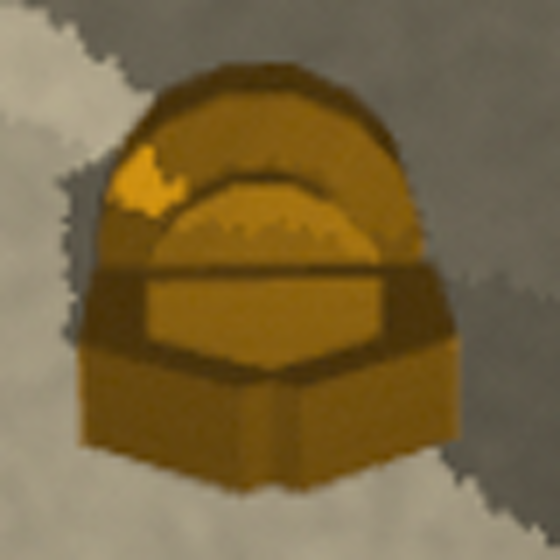

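The crop shows the eye square in the image, with its shoulders at columns 301–354 and rows about 234 (front) and 247.5 (back). The jaws are already parallel to the eye.

```bash
python3 - <<'E'
from meas import *
import pickle;s=pickle.load(open('s2.pkl','rb'))
C=np.array([onz('wrist',p,70,s) for p in [(300.7,233.8),(354.8,233.2),(301.7,248),(354.6,247.6)]])
print(C, C.mean(0), np.linalg.norm(C[0]-C[1]),np.linalg.norm(C[0]-C[2]))
d=C[0]+C[2]-C[1]-C[3];print(np.degrees(np.arctan2(d[1],d[0])))
q=Rq(s['tool_rot']).as_matrix();print('tooly',np.degrees(np.arctan2(q[1,1],q[0,1])), 'in tool',q.T@(C.mean(0)-s['tool_pos']))
E
```

```text
[[ 609.6703 -145.0394   70.    ]
 [ 628.3166 -114.1159   70.    ]
 [ 618.4317 -149.8557   70.    ]
 [ 637.007  -119.3326   70.    ]] [ 623.3564 -132.0859   70.    ] 36.11020476260942 9.997860037895785
-121.20562262351257
tooly 58.21050490467839 in tool [-1.5744  5.1958 70.4493]
```

```bash
python3 -m inch '[[0.016,0.014,-0.02,0,0,0.003,60],[0.016,0.014,-0.06,0,0,0.003,60],[0.016,0.014,-0.11,0,0,0.003,60],[0.016,0.014,-0.16,0,0,0.003,60],[0.016,0.014,-0.21,0,0,0.003,60],[0.016,0.014,-0.26,0,0,0.003,60],[0.016,0.014,-0.3,0,0,0.003,60],[0.016,0.014,-0.33,0,0,0.003,60],[0.016,0.014,-0.35,0,0,0.003,60],[0.016,0.014,-0.35,0,0,0.003,60]]' 20
python3 - <<'E'
from h import *
F=[]
for i in range(4):
    s=r.sense();F.append(s['force']);vision.snapshot('top')
print(np.array(F),s['tool_pos'])
E
python3 -m inch '[[0,0,0,0,0,0,50],[0,0,0,0,0,0,44],[0,0,0,0,0,0,38],[0,0,0,0,0,0,30],[0,0,0,0,0,0,30],[0,0,0,0,0,0,30],[0,0,0,0,0,0,30],[0,0,0,0,0,0,30],[0,0,0,0,0,0,30],[0,0,0,0,0,0,30]]' 20
```

```text
t: 5.25
tool_pos: [624.2, -131.6, 53.6]
tool_rot: [-0.0, 0.269, 0.963, -0.0]
force: [-0.2, 0.1, -0.0]
width: 0.706
finger_force: 0.0
[[-0.1745  0.0875 -0.0044]
 [ 0.3947 -0.0111  0.7148]
 [ 0.204   1.1609 -0.0358]
 [ 0.9931 -0.1168 -0.9317]] [ 625.081  -131.5977   54.8538]
t: 6.45
tool_pos: [624.6, -131.6, 54.3]
tool_rot: [0.0, 0.269, 0.963, 0.0]
force: [0.1, 0.0, 0.3]
width: 0.354
finger_force: 0.0
```

```bash
python3 - <<'E'
from h import *
s=r.sense();im=vision.snapshot('wrist')[:,:,::-1];print(s['width'],s['finger_force'])
cv2.imwrite('pics/w3.png',im[150:450,140:500].repeat(2,0).repeat(2,1))
E
```

```text
0.35376762834930797 0.0
```

View pics/w3.png

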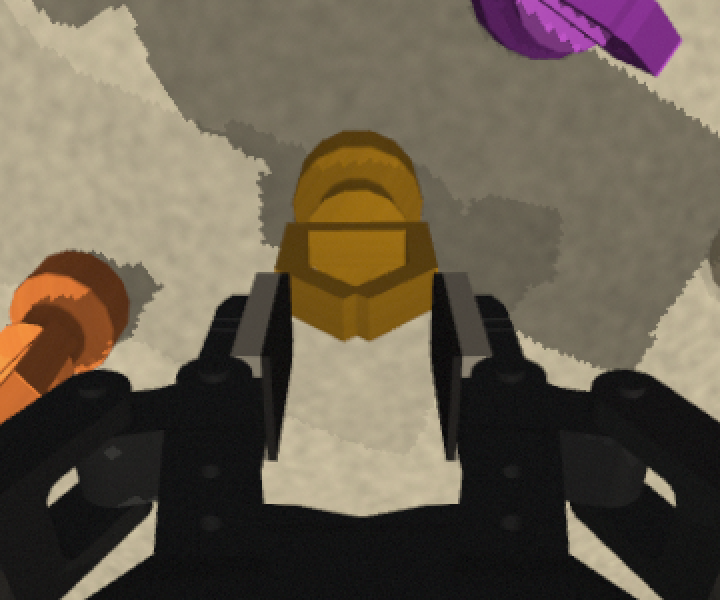

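The picture shows the pads either side of the eye, close to its flanks and possibly not quite touching. I'll close further.

```bash
python3 -m inch '[[0,0,0,0,0,0,26],[0,0,0,0,0,0,22],[0,0,0,0,0,0,18],[0,0,0,0,0,0,14],[0,0,0,0,0,0,10],[0,0,0,0,0,0,5],[0,0,0,0,0,0,0],[0,0,0,0,0,0,0],[0,0,0,0,0,0,0],[0,0,0,0,0,0,0]]' 25
```

```text
t: 7.5
tool_pos: [625.8, -132.0, 56.7]
tool_rot: [0.002, 0.269, 0.963, -0.0]
force: [-3.1, -0.3, 13.9]
width: 0.186
finger_force: 21.7
```

```bash
python3 - <<'E'
from meas import *
s=r.sense();im=np.ascontiguousarray(vision.snapshot('wrist')[:,:,::-1]);print(s['width'],s['finger_force'],s['force'],s['moment'],s['tool_pos'])
q=Rq(s['tool_rot']).as_matrix()
for y in (-18,18):
  for z in (11,0,-8,-20): print((y,z),proj('wrist',s['tool_pos']+q@[0,y,z],s),end=' ')
print()
for a in (-5,5):
  for b in (-18,18):
    e=np.array([np.cos(2.59)*a-np.sin(2.59)*b,np.sin(2.59)*a+np.cos(2.59)*b])
    print((a,b),proj('wrist',[623.4+e[0],-132.1+e[1],70],s),end=' ')
m=brass(im,(200,200,450,340))
for y in range(0,140,4):
    xs=np.flatnonzero(m[y])
    if len(xs): print(y+200,xs[0]+200,xs[-1]+200,end=' | ')
o=im.copy()
cv2.imwrite('pics/w4.png',im[150:450,140:500].repeat(2,0).repeat(2,1))
E
```

```text
0.18553346659003075 21.746601462364197 [-3.1386 -0.2525 13.8947] [-0.3097  0.6255  0.0077] [ 625.8139 -132.0099   56.6578]
(-18, 11) [285.491  272.3168] (-18, 0) [283.5356 280.8297] (-18, -8) [281.9802 287.6316] (-18, -20) [279.4059 298.9503] (18, 11) [354.8895 272.3358] (18, 0) [356.8206 280.8506] (18, -8) [358.3566 287.6541] (18, -20) [360.8988 298.9758] 
(-5, -18) [356.2557 298.6281] (-5, 18) [278.2225 298.1411] (5, -18) [357.2047 278.8375] (5, 18) [277.407  278.3508] 216 303 333 | 220 298 338 | 224 295 342 | 228 292 344 | 232 290 346 | 236 289 347 | 240 288 348 | 244 287 349 | 248 287 350 | 252 287 349 | 256 288 349 | 260 285 354 | 264 284 355 | 268 283 356 | 272 283 357 | 276 282 358 | 280 281 359 | 284 281 360 | 288 281 360 | 292 281 360 | 296 281 359 | 300 301 339 | 304 302 339 | 308 302 339 | 312 302 337 | 316 311 329 |
```

View pics/w4.png

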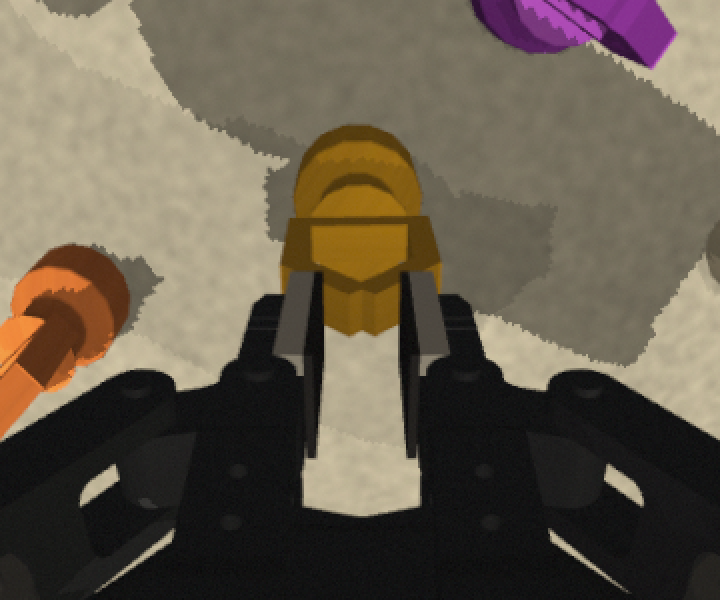

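The pads are squeezing the 45° roof of the eye, since the gap is only about 16 mm. The fingertips therefore sit near z = 80, much farther back than TCP + 11 mm. I'll open and check this against projections before going lower.

```bash
python3 -m inch '[[0,0,0,0,0,0,20],[0,0,0,0,0,0,30],[0,0,0,0,0,0,40],[0,0,0,0,0,0,50],[0,0,0,0,0,0,56],[0,0,0,0,0,0,56],[0,0,0,0,0,0,56],[0,0,0,0,0,0,56],[0,0,0,0,0,0,56],[0,0,0,0,0,0,56]]' 20
python3 - <<'E'
from meas import *
s=r.sense();im=np.ascontiguousarray(vision.snapshot('wrist')[:,:,::-1]);print(s['width'],s['finger_force'],s['force'],s['tool_pos'],vision.camera_info('wrist')['T_tool_cam'][:3,3])
cv2.imwrite('pics/w5.png',im)
m=brass(im,(200,180,450,340))
for y in range(0,150,3):
    xs=np.flatnonzero(m[y])
    if len(xs): print(y+180,xs[0]+200,xs[-1]+200,end=' | ')
print()
q=Rq(s['tool_rot']).as_matrix()
for z in (11,0,-10,-20,-30,-40): print(z,proj('wrist',s['tool_pos']+q@[11,-28,z],s),proj('wrist',s['tool_pos']+q@[11,28,z],s),proj('wrist',s['tool_pos']+q@[-11,28,z],s))
g=cv2.cvtColor(im,cv2.COLOR_BGR2GRAY).astype(int)
for row in (270,280,290,300,310,320): # edges
    d=np.abs(np.diff(g[row,190:460])); print(row,[(i+190) for i in np.flatnonzero(d>35)])
E
```

```text
t: 8.55
tool_pos: [624.6, -131.7, 54.3]
tool_rot: [0.0, 0.269, 0.963, 0.0]
force: [0.1, -0.8, 0.0]
width: 0.657
finger_force: 0.0
0.6572455530799185 0.0 [ 0.1077 -0.8246  0.012 ] [ 624.6075 -131.6633   54.3137] [  73.4742    0.094  -166.9632]
216 310 327 | 219 305 333 | 222 300 337 | 225 297 340 | 228 294 343 | 231 292 345 | 234 291 346 | 237 290 347 | 240 289 348 | 243 289 349 | 246 288 349 | 249 287 350 | 252 287 350 | 255 287 349 | 258 288 349 | 261 287 352 | 264 283 353 | 267 282 354 | 270 281 355 | 273 280 355 | 276 280 356 | 279 279 357 | 282 279 358 | 285 278 358 | 288 278 358 | 291 278 358 | 294 278 358 | 297 279 358 | 300 279 358 | 303 279 357 | 306 284 351 | 309 290 345 | 312 295 339 | 315 302 333 | 318 308 328 | 
11 [265.4052 252.2545] [374.9842 252.2819] [372.8576 291.2659]
0 [262.2438 259.7744] [378.1218 259.8045] [375.6613 300.528 ]
-10 [259.057 267.392] [381.2846 267.425 ] [378.457 309.818]
-20 [255.5258 275.8774] [384.7893 275.914 ] [381.5185 320.0541]
-30 [251.5965 285.3756] [388.6891 285.4165] [384.8792 331.3689]
-40 [247.2053 296.0618] [393.0475 296.108 ] [388.5771 343.9157]
270 [np.int64(269)]
280 [np.int64(197), np.int64(277)]
290 [np.int64(216), np.int64(234), np.int64(246), np.int64(251), np.int64(252), np.int64(388), np.int64(393)]
300 [np.int64(252), np.int64(253), np.int64(254), np.int64(387)]
310 [np.int64(208), np.int64(212), np.int64(213), np.int64(254), np.int64(385), np.int64(386), np.int64(427)]
320 [np.int64(206), np.int64(207), np.int64(254), np.int64(255), np.int64(384), np.int64(385), np.int64(386), np.int64(406), np.int64(433)]
```

The pad edges match a tip about 30 mm behind the TCP at this opening, in line with the contact height. I'll go down 36 mm, which stays clear of the counter even if the nominal tip is right.

```bash
python3 -m inch '[[0,0,-0.015,0,0,0,56],[0,0,-0.03,0,0,0,56],[0,0,-0.05,0,0,0,56],[0,0,-0.07,0,0,0,56],[0,0,-0.09,0,0,0,56],[0,0,-0.11,0,0,0,56],[0,0,-0.125,0,0,0,56],[0,0,-0.135,0,0,0,56],[0,0,-0.144,0,0,0,56],[0,0,-0.144,0,0,0,56]]' 25
python3 -m inch '[[0,0,0,0,0,0,48],[0,0,0,0,0,0,40],[0,0,0,0,0,0,34],[0,0,0,0,0,0,30],[0,0,0,0,0,0,26],[0,0,0,0,0,0,20],[0,0,0,0,0,0,20],[0,0,0,0,0,0,20],[0,0,0,0,0,0,20],[0,0,0,0,0,0,20]]' 25
```

```text
t: 9.6
tool_pos: [624.5, -131.6, 18.1]
tool_rot: [-0.0, 0.269, 0.963, 0.0]
force: [-0.2, -0.2, 0.9]
width: 0.655
finger_force: 0.0
t: 10.6
tool_pos: [624.8, -131.8, 18.6]
tool_rot: [0.0, 0.269, 0.963, -0.0]
force: [-1.2, -1.8, 4.8]
width: 0.415
finger_force: 26.6
```

```bash
python3 -m inch '[[0,0,0.01,0,0,0,20],[0,0,0.03,0,0,0,20],[0,0,0.08,0,0,0,20],[0,0,0.15,0,0,0,20],[0,0,0.22,0,0,0,20],[0,0,0.29,0,0,0,20],[0,0,0.36,0,0,0,20],[0,0,0.42,0,0,0,20],[0,0,0.46,0,0,0,20],[0,0,0.484,0,0,0,20]]' 30
cat > avg.py <<'E'
from h import *
def avg(n=10):
    F=[];P=[];M=[]
    for i in range(n):
        s=r.sense();F.append(s['force']);P.append(s['tool_pos']);M.append(s['moment']);vision.snapshot('top')
    F=np.array(F);return s['t'],F.mean(0),F.std(0)/np.sqrt(n),np.mean(P,0),np.mean(M,0)
if __name__=='__main__':
    import sys
    for x in avg(int(sys.argv[1])): print(x)
    s=r.sense();print(s['width'],s['finger_force'],s['tool_rot'])
E
python3 avg.py 16
```

```text
t: 11.6
tool_pos: [624.9, -131.7, 140.6]
tool_rot: [0.001, 0.269, 0.963, 0.0]
force: [0.6, -0.2, -2.9]
width: 0.414
finger_force: 30.3
12.35
[ 0.0282  0.0237 -2.33  ]
[0.1157 0.1111 0.1239]
[ 624.4355 -131.6645  139.1587]
[-0.0106 -0.0043 -0.0042]
0.42157832785131205 30.293464574497193 [-0.      0.2692  0.9631  0.    ]
```

```bash
python3 -m inch '[[-0.02,0.04,0,0,0,0.02,20],[-0.07,0.11,0,0,0,0.06,20],[-0.13,0.2,0,0,0,0.105,20],[-0.2,0.31,0,0,0,0.15,20],[-0.27,0.42,0,0,0,0.195,20],[-0.34,0.53,0,0,0,0.24,20],[-0.41,0.64,0,0,0,0.285,20],[-0.48,0.74,0,0,0,0.33,20],[-0.54,0.83,0,0,0,0.37,20],[-0.574,0.895,0,0,0,0.4046,20]]' 30
python3 avg.py 6
python3 - <<'E'
from meas import *
import pickle
s=r.sense();im=np.ascontiguousarray(vision.snapshot('wrist')[:,:,::-1]);cv2.imwrite('pics/w6.png',im);pickle.dump(s,open('s6.pkl','wb'))
cv2.imwrite('pics/t6.png',vision.snapshot('top')[:,:,::-1]);cv2.imwrite('pics/sc6.png',vision.snapshot('scene')[:,:,::-1])
u=np.array([np.cos(np.radians(41.6)),np.sin(np.radians(41.6))])
c=np.array([613.35,211.25])
for d,z in [(133,194),(127,180),(118,180),(109,180),(103,192),(70,192),(40,192)]: print(d,proj('wrist',[*(c-d*u),z],s),proj('top',[*(c-d*u),z]),proj('scene',[*(c-d*u),z]))
m=brass(im,(200,180,450,340))
for y in range(0,150,3):
    xs=np.flatnonzero(m[y])
    if len(xs): print(y+180,xs[0]+200,xs[-1]+200,end=' | ')
g=cv2.cvtColor(im,cv2.COLOR_BGR2GRAY)
print()
for y in range(215,310,4): print(y,' '.join('%3d'%v for v in g[y,295:345:2]))
E
```

```text
t: 13.4
tool_pos: [480.0, 93.8, 139.8]
tool_rot: [0.0, -0.358, 0.934, 0.0]
force: [0.6, -0.5, -2.7]
width: 0.416
finger_force: 30.3
13.65
[-0.004   0.0296 -2.6702]
[0.2465 0.6861 0.0995]
[480.6024  93.6908 139.7181]
[ 0.0334  0.0055 -0.0024]
0.4161652313788429 30.378609735053033 [-0.0001 -0.3535  0.9354 -0.0006]
133 [328.3318 430.0298] [263.437  253.1283] [397.0975 221.291 ]
127 [327.7114 417.3239] [262.5367 251.415 ] [397.4582 227.5761]
118 [327.5581 430.2258] [260.0018 248.5901] [399.0898 230.4888]
109 [327.4083 442.2417] [257.4689 245.7673] [400.7358 233.4273]
103 [327.6523 467.9213] [255.0166 243.6411] [402.5047 231.6837]
70 [327.072  502.6666] [245.6538 233.2061] [408.7587 242.7669]
40 [326.6192 527.2759] [237.1649 223.745 ] [414.6273 253.1672]
234 305 333 | 237 299 340 | 240 295 342 | 243 293 345 | 246 290 348 | 249 288 349 | 252 287 350 | 255 286 351 | 258 285 353 | 261 284 354 | 264 284 354 | 267 283 355 | 270 282 356 | 273 281 357 | 276 281 357 | 279 282 356 | 282 282 356 | 285 283 355 | 288 283 355 | 291 283 363 | 294 277 363 | 297 277 364 | 300 276 365 | 303 275 366 | 306 
[... 1904 characters left out ...]
 102 104 105 104 105 104 105 104 105 103 103 103 102 103 101 103 103 103  99
287 106 103 103 104 102 102 104 106 105 104 104 103 107 105 103 103 100 100 104 103 104 103 100 101 100
291  72  74  72  71  66  65  64  65  66  64  64  65  65  65  64  56  56  57  56  57  57  56  58  57  57
295  57  56  55  56  56  55  56  56  55  56  57  57  56  57  58  56  55  56  56  58  59  57  57  58  56
299 106 106 106 104 105 105 105 102 104 105 104 105 104 104 104 103 105 103 104 102 102 104 103 102 102
303 104 104 105 104 104 104 103 103 103 103 103 101 100 102 102 101 102 103 103 101 101 101 101 101  99
307 104 104 103 105 103 102 103 102 103 102 103 101 102 102 103 101 101 100 100 102 101 101 101 100 100
```

```bash
python3 - <<'E'
from meas import *
from scipy.spatial import ConvexHull
u=np.array([np.cos(2.595),np.sin(2.595)]);v=np.array([-u[1],u[0]]);c=np.array([623.8,-131.9])
pts=[]
for z in (0,20):
    for a in np.linspace(0,2*np.pi,40): pts.append([*(c+19*np.array([np.cos(a),np.sin(a)])),z])
eye=[]
for a in (-5,5):
    for b,z in ((-18,50),(18,50),(-18,70),(18,70),(-2,90),(2,90)): eye.append([*(c+a*u+b*v),z])
for n,f in (('top','pics/top0.png'),('scene','pics/scene0.png')):
    m=np.zeros((1920,2560),np.uint8)
    for S in (pts,eye):
        p=np.array([proj(n,q) for q in S]); cv2.fillConvexPoly(m,cv2.convexHull(((p+.5)*4).astype(np.int32)),1)
    ys,xs=np.nonzero(m); print(n,'expect bbox',xs.min()/4-.5,ys.min()/4-.5,xs.max()/4-.5,ys.max()/4-.5,'cent',xs.mean()/4-.5,ys.mean()/4-.5)
    im=cv2.imread(f);x,y=[int(t) for t in proj(n,[*c,40])]
    b=(x-25,y-35,x+25,y+35);hsv=cv2.cvtColor(im,cv2.COLOR_BGR2HSV)[b[1]:b[3],b[0]:b[2]]
    k=((hsv[...,0]>10)&(hsv[...,0]<30)&(hsv[...,1]>110)).astype(np.uint8)
    nn,_,st,ce=cv2.connectedComponentsWithStats(k);i=1+np.argmax(st[1:,4]);print('obs',st[i,:2]+np.array(b[:2]),st[i,:2]+st[i,2:4]-1+np.array(b[:2]),ce[i]+np.array(b[:2]),st[i,4],m.sum()/16)
a=cv2.cvtColor(cv2.imread('pics/top0.png'),cv2.COLOR_BGR2GRAY)
print(a[236:262,248:272])
a=cv2.cvtColor(cv2.imread('pics/scene0.png'),cv2.COLOR_BGR2GRAY)
print(a[216:250,392:414])
E
```

```text
top expect bbox 358.75 205.75 374.75 220.75 cent 366.16191983122366 213.38862517580873
obs [360 208] [374 220] [366.4422 214.1156] 147 177.75
scene expect bbox 264.75 249.25 281.0 281.0 cent 272.5989156420765 267.08145491803276
obs [266 250] [281 280] [272.651  266.4349] 361 366.0
[[ 82  79  79  77  68  67  79  90  93  92  93  94  94  94  90  86  86  84
   89  90  87  89 115 147]
 [ 84  86  83  84  79  69  73  87  91  94  93  94  95  94  92  91  88  85
   84  86  93 116 144 160]
 [ 87  86  84  85  85  79  72  76  89  92  93  94  95  95  92  94  90  84
   82  91 114 142 153 159]
 [ 86  81  80  82  85  86  79  73  78  87  92  94  94  94  95  95  86  82
   88 113 137 149 156 159]
 [ 87  85  79  78  82  83  84  79  73  77  87  91  95  93  93  87  84  93
  116 141 152 152 154 156]
 [ 89  88  82  75  80  81  82  82  79  72  79  87  91  91  90  86  99 125
  144 155 158 154 151 153]
 [ 91  90  88  83  78  80  80  80  83  78  72  76  86  87  89 105 128 147
  157 160 159 155 151 152]
 [ 91  90  89  88  83  80  78  72  76  82  76  68  72  79 105 136 151 158
  160 163 163 158 155 152]
 [ 92  91 
[... 4271 characters left out ...]
1 170 166 165 177 154  44  95
  144 184 177 177]
 [171 166 167 168 166 165 165 173 174 172 170 169 168 167 176 164  68  64
   93 138 188 179]
 [174 174 168 165 167 166 168 169 164 170 169 167 168 171 177 178 150  53
   72 127 199 190]
 [176 175 167 166 167 167 168 172 173 171 170 164 169 166 170 175 152  60
   54  99 124 103]
 [174 169 164 166 169 168 173 177 176 171 168 164 164 167 161 171 176 157
   78  46  32  33]
 [170 164 168 170 169 173 177 169 169 171 167 169 163 161 162 166 175 188
  167  28  22  30]
 [174 172 170 167 169 170 171 168 168 167 167 166 171 177 174 170 170 182
  167  22  19  29]
 [177 174 165 166 168 162 169 169 166 169 169 170 169 176 169 172 172 175
  159  55  12  28]]
```

Reprojecting the gripped seal matches the top and scene images to within a pixel. The hook model (seat at about (525.1, 132.9)) matches the scene pixels at tip, knee and arm. I'll slide in along the arm in two stages.

```bash
python3 -m inch '[[0.005,0.0044,0,0,0,0,20],[0.014,0.0124,0,0,0,0,20],[0.025,0.0222,0,0,0,0,20],[0.036,0.032,0,0,0,0,20],[0.047,0.0417,0,0,0,0,20],[0.058,0.0515,0,0,0,0,20],[0.069,0.0613,0,0,0,0,20],[0.08,0.071,0,0,0,0,20],[0.087,0.0772,0,0,0,0,20],[0.09,0.08,0,0,0,0,20]]' 30
python3 -m inch '[[0.008,0.0071,0,0,0,0,20],[0.016,0.0142,0,0,0,0,20],[0.025,0.0222,0,0,0,0,20],[0.034,0.0302,0,0,0,0,20],[0.043,0.0382,0,0,0,0,20],[0.052,0.0462,0,0,0,0,20],[0.061,0.0542,0,0,0,0,20],[0.07,0.0621,0,0,0,0,20],[0.078,0.0692,0,0,0,0,20],[0.088,0.078,0,0,0,0,20]]' 30
python3 avg.py 8
```

```text
t: 14.85
tool_pos: [503.8, 112.3, 139.3]
tool_rot: [0.0, -0.355, 0.935, 0.0]
force: [0.7, -0.8, -2.6]
width: 0.418
finger_force: 30.4
t: 15.85
tool_pos: [525.7, 131.7, 139.3]
tool_rot: [-0.0, -0.355, 0.935, -0.0]
force: [0.2, -0.2, -2.4]
width: 0.413
finger_force: 30.4
16.2
[-0.0253 -0.0727 -2.5795]
[0.1966 0.125  0.1168]
[525.7142 131.7466 139.3184]
[-0.0065 -0.0194 -0.0141]
0.4165747689301278 30.427971677854657 [-0.0001 -0.355   0.9349 -0.    ]
```

```bash
python3 -m inch '[[0,0,-0.006,0,0,0,20],[0,0,-0.014,0,0,0,20],[0,0,-0.022,0,0,0,20],[0,0,-0.03,0,0,0,20],[0,0,-0.038,0,0,0,20],[0,0,-0.046,0,0,0,20],[0,0,-0.054,0,0,0,20],[0,0,-0.062,0,0,0,20],[0,0,-0.068,0,0,0,20],[0,0,-0.072,0,0,0,20]]' 30
python3 -m inch '[[0,0,-0.005,0,0,0,20],[0,0,-0.012,0,0,0,20],[0,0,-0.019,0,0,0,20],[0,0,-0.026,0,0,0,20],[0,0,-0.033,0,0,0,20],[0,0,-0.04,0,0,0,20],[0,0,-0.047,0,0,0,20],[0,0,-0.054,0,0,0,20],[0,0,-0.06,0,0,0,20],[0,0,-0.064,0,0,0,20]]' 30
python3 avg.py 14
```

```text
t: 17.25
tool_pos: [525.6, 131.7, 121.2]
tool_rot: [0.0, -0.355, 0.935, 0.0]
force: [1.0, 0.4, -2.5]
width: 0.414
finger_force: 30.4
t: 18.25
tool_pos: [525.7, 131.8, 105.3]
tool_rot: [0.0, -0.355, 0.935, 0.0]
force: [0.3, 2.2, -0.9]
width: 0.416
finger_force: 30.5
18.9
[ 0.446   1.427  -0.9591]
[0.1058 0.1476 0.0916]
[525.6755 131.7408 105.3604]
[ 0.2588 -0.0888 -0.0049]
0.41555066762428505 30.535664570052177 [ 0.0001 -0.3551  0.9348  0.0001]
```

The hook takes about 1.5 N, but it also pushes the seal about 1.3 N toward the column and 0.8 N sideways. The eye is riding on the tip's slope, a little off centre. I'll raise it slowly, shift 5 mm in and 1.5 mm across, and lower again.

```bash
python3 -m inch '[[0,0,0.004,0,0,0,20],[0,0,0.01,0,0,0,20],[0,0,0.018,0,0,0,20],[0,0,0.026,0,0,0,20],[0,0,0.035,0,0,0,20],[0,0,0.044,0,0,0,20],[0,0,0.053,0,0,0,20],[0,0,0.062,0,0,0,20],[0,0,0.072,0,0,0,20],[0,0,0.08,0,0,0,20]]' 30
python3 -m inch '[[0,0,0.008,0,0,0,20],[0,0,0.014,0,0,0,20],[0,0,0.016,0,0,0,20],[0.003,0.005,0.016,0,0,0,20],[0.006,0.01,0.016,0,0,0,20],[0.009,0.015,0.016,0,0,0,20],[0.011,0.018,0.016,0,0,0,20],[0.011,0.018,0.01,0,0,0,20],[0.011,0.018,0.002,0,0,0,20],[0.011,0.018,-0.004,0,0,0,20]]' 30
python3 -m inch '[[0,0,-0.007,0,0,0,20],[0,0,-0.015,0,0,0,20],[0,0,-0.023,0,0,0,20],[0,0,-0.031,0,0,0,20],[0,0,-0.039,0,0,0,20],[0,0,-0.047,0,0,0,20],[0,0,-0.055,0,0,0,20],[0,0,-0.063,0,0,0,20],[0,0,-0.071,0,0,0,20],[0,0,-0.076,0,0,0,20]]' 30
python3 avg.py 14
```

```text
t: 19.95
tool_pos: [525.4, 131.2, 125.4]
tool_rot: [-0.0, -0.355, 0.935, -0.0]
force: [0.8, -0.2, -3.7]
width: 0.41
finger_force: 30.4
t: 20.95
tool_pos: [528.2, 135.9, 124.0]
tool_rot: [-0.0, -0.355, 0.935, -0.0]
force: [0.3, 1.2, -2.9]
width: 0.421
finger_force: 30.5
t: 21.95
tool_pos: [528.3, 136.2, 105.2]
tool_rot: [0.0, -0.355, 0.935, 0.0]
force: [-0.4, 0.3, -1.8]
width: 0.416
finger_force: 30.5
22.6
[-0.5632  0.1539 -1.2799]
[0.1057 0.1069 0.1193]
[528.3385 136.1876 105.3285]
[ 0.0698  0.1056 -0.0011]
0.41614993056638194 30.49898788332939 [ 0.     -0.3551  0.9348  0.0001]
```

It is now seated: eye height 165.4 against 165.3 expected from the load. I'll nudge 0.7 mm across and lower another 14 mm.

```bash
python3 -m inch '[[-0.001,0.001,-0.004,0,0,0,20],[-0.002,0.002,-0.009,0,0,0,20],[-0.002,0.002,-0.015,0,0,0,20],[-0.002,0.002,-0.021,0,0,0,20],[-0.002,0.002,-0.028,0,0,0,20],[-0.002,0.002,-0.035,0,0,0,20],[-0.002,0.002,-0.042,0,0,0,20],[-0.002,0.002,-0.048,0,0,0,20],[-0.002,0.002,-0.053,0,0,0,20],[-0.002,0.002,-0.056,0,0,0,20]]' 30
python3 avg.py 24
```

```text
t: 23.65
tool_pos: [527.9, 136.7, 91.2]
tool_rot: [0.0, -0.355, 0.935, 0.0]
force: [0.2, -0.2, -0.2]
width: 0.416
finger_force: 30.6
24.8
[-0.0756  0.7542 -0.1655]
[0.0988 0.0851 0.0872]
[527.9031 136.661   91.3459]
[0.1601 0.0089 0.0067]
0.4157409315662844 30.600262361112982 [ 0.     -0.355   0.9349  0.    ]
```

```bash
python3 -m inch '[[0,0.001,-0.001,0,0,0,20],[0,0.002,-0.003,0,0,0,20],[0,0.0025,-0.005,0,0,0,20],[0,0.0025,-0.007,0,0,0,20],[0,0.0025,-0.008,0,0,0,20],[0,0.0025,-0.008,0,0,0,20],[0,0.0025,-0.008,0,0,0,20],[0,0.0025,-0.008,0,0,0,20],[0,0.0025,-0.008,0,0,0,20],[0,0.0025,-0.008,0,0,0,20]]' 20
python3 avg.py 24
```

```text
t: 25.85
tool_pos: [527.8, 136.9, 89.3]
tool_rot: [-0.0, -0.355, 0.935, -0.0]
force: [-0.1, -1.3, 0.6]
width: 0.418
finger_force: 30.7
27.0
[-0.106  -2.3455 -0.0647]
[0.0931 0.1047 0.1095]
[527.8196 137.0217  89.2739]
[-0.4472  0.0397  0.0102]
0.4157776036442393 30.68777694599703 [ 0.     -0.355   0.9349  0.    ]
```

```bash
python3 -m inch '[[0,-0.0005,0,0,0,0,20],[0,-0.001,0,0,0,0,20],[0,-0.0014,0,0,0,0,20],[0,-0.0018,0,0,0,0,20],[0,-0.0018,0,0,0,0,20],[0,-0.0018,0,0,0,0,20],[0,-0.0018,0,0,0,0,20],[0,-0.0018,0,0,0,0,20],[0,-0.0018,0,0,0,0,20],[0,-0.0018,0,0,0,0,20]]' 20
python3 avg.py 20
```

```text
t: 28.05
tool_pos: [528.0, 137.1, 89.4]
tool_rot: [0.0, -0.355, 0.935, 0.0]
force: [0.2, -1.7, -0.3]
width: 0.413
finger_force: 30.6
29.0
[ 0.7872 -0.2772 -0.1836]
[0.0964 0.1592 0.1234]
[527.9348 137.0014  89.3747]
[-0.0509 -0.1108  0.0059]
0.4149915080999938 30.636775083839893 [ 0.0001 -0.3551  0.9348  0.0002]
```

Nearly zero load remains, so I'll lower 0.7 mm and release gently.

```bash
python3 -m inch '[[0,0,-0.002,0,0,0,30],[0,0,-0.003,0,0,0,33],[0,0,-0.003,0,0,0,34],[0,0,-0.003,0,0,0,35],[0,0,-0.003,0,0,0,36],[0,0,-0.003,0,0,0,38],[0,0,-0.003,0,0,0,40],[0,0,-0.003,0,0,0,43],[0,0,-0.003,0,0,0,46],[0,0,-0.003,0,0,0,50]]' 20
python3 -m inch '[[0,0,0,0,0,0,54],[0,0,0,0,0,0,58],[0,0,0,0,0,0,60],[0,0,0,0,0,0,60],[0,0,0,0,0,0,60],[0,0,0,0,0,0,60],[0,0,0,0,0,0,60],[0,0,0,0,0,0,60],[0,0,0,0,0,0,60],[0,0,0,0,0,0,60]]' 20
python3 - <<'E'
from meas import *
s=r.sense();print(s['force'],s['width'],s['finger_force'])
im=np.ascontiguousarray(vision.snapshot('wrist')[:,:,::-1]);cv2.imwrite('pics/w7.png',im)
for k in range(2):
  im=np.ascontiguousarray(vision.snapshot('wrist')[:,:,::-1]);m=brass(im,(200,180,450,345));ys,xs=np.nonzero(m);print(xs.mean()+200,ys.mean()+180,len(xs),xs.min()+200,xs.max()+200)
E
```

```text
t: 30.05
tool_pos: [527.8, 136.7, 88.6]
tool_rot: [-0.0, -0.355, 0.935, 0.0]
force: [0.0, -0.1, 0.9]
width: 0.585
finger_force: 0.0
t: 31.05
tool_pos: [527.9, 136.8, 88.6]
tool_rot: [-0.0, -0.355, 0.935, 0.0]
force: [0.8, 0.0, -0.2]
width: 0.705
finger_force: 0.0
[ 0.7914  0.0357 -0.241 ] 0.7054876687449402 0.0
319.48130841121497 293.2838485502037 8346 270 371
319.4952072849269 293.2800143781452 8346 270 408
```

The seal hangs centred and steady: mask centroid (319.5, 293.3) in both frames. I'll lift the open gripper straight up and locate the button.

```bash
python3 -m inch '[[0,0,0.005,0,0,0,60],[0,0,0.02,0,0,0,60],[0,0,0.05,0,0,0,60],[0,0,0.1,0,0,0,60],[0,0,0.16,0,0,0,60],[0,0,0.22,0,0,0,60],[0,0,0.29,0,0,0,60],[0,0,0.36,0,0,0,60],[0,0,0.42,0,0,0,60],[0,0,0.48,0,0,0,60]]'
python3 - <<'E'
from meas import *
P={}
for n in ('top','scene'):
    im=np.ascontiguousarray(vision.snapshot(n)[:,:,::-1]);cv2.imwrite(f'pics/{n}8.png',im)
    h=cv2.cvtColor(im,cv2.COLOR_BGR2HSV);x0,y0=[int(t) for t in proj(n,(407,-296,45))]
    w=h[y0-14:y0+14,x0-14:x0+14];m=(((w[...,0]<8)|(w[...,0]>172))&(w[...,1]>150)&(w[...,2]>70)).astype(np.uint8)
    nn,_,st,ce=cv2.connectedComponentsWithStats(m);i=1+np.argmax(st[1:,4]);P[n]=ce[i]+[x0-14,y0-14];print(n,P[n],st[i])
print(tri(ray('top',P['top']),ray('scene',P['scene'])))
for z in (42,46,50,54): print(z,onz('top',P['top'],z),onz('scene',P['scene'],z))
import pickle;s=pickle.load(open('s2.pkl','rb'))
print(onz('wrist',(31,124),46,s))
# seal in scene
im=cv2.imread('pics/scene8.png');h=cv2.cvtColor(im,cv2.COLOR_BGR2HSV)[190:280,370:430];m=((h[...,0]>10)&(h[...,0]<30)&(h[...,1]>130));ys,xs=np.nonzero(m)
if len(xs): print('seal',xs.min()+370,xs.max()+370,ys.min()+190,ys.max()+190,len(xs))
print(proj('scene',(528,137,149)),proj('scene',(528,137,71)),proj('scene',(528,137,161)))
E
```

```text
t: 32.2
tool_pos: [527.9, 136.8, 210.2]
tool_rot: [0.0, -0.355, 0.935, -0.0]
force: [0.1, 0.6, -0.7]
width: 0.706
finger_force: 0.0
top [431.6533 294.0533] [10 10 10  9 75]
scene [253.5 183. ] [11 10  8  5 36]
(array([ 407.7868, -294.7568,   54.7895]), [np.float64(0.1282893907347753), np.float64(0.12828939073466297)])
42 [ 407.1066 -297.572    42.    ] [ 396.0706 -301.7505   42.    ]
46 [ 407.3338 -296.7297   46.    ] [ 399.7264 -299.5227   46.    ]
50 [ 407.5609 -295.8873   50.    ] [ 403.3822 -297.2949   50.    ]
54 [ 407.7881 -295.0449   54.    ] [ 407.038  -295.0671   54.    ]
[ 404.7208 -298.8479   46.    ]
seal 387 416 203 269 390
[398.825  241.3402] [394.9476 263.5302] [399.4524 237.7495]
```

```bash
for i in 1; do python3 -m inch '[[-0.01,-0.03,0,0,0,-0.01,60],[-0.03,-0.11,0,0,0,-0.03,60],[-0.06,-0.21,0,0,0,-0.06,50],[-0.09,-0.33,0,0,0,-0.09,40],[-0.12,-0.45,0,0,0,-0.12,30],[-0.16,-0.57,0,0,0,-0.15,20],[-0.19,-0.69,0,0,0,-0.18,10],[-0.22,-0.8,0,0,0,-0.2,0],[-0.24,-0.87,0,0,0,-0.22,0],[-0.25,-0.9,0,0,0,-0.23,0]]' 20; done
python3 -m inch '[[-0.01,-0.03,0,0,0,-0.01,0],[-0.03,-0.1,0,0,0,-0.03,0],[-0.06,-0.2,0,0,0,-0.06,0],[-0.09,-0.31,0,0,0,-0.09,0],[-0.12,-0.42,0,0,0,-0.12,0],[-0.15,-0.53,0,0,0,-0.14,0],[-0.18,-0.64,0,0,0,-0.16,0],[-0.21,-0.74,0,0,0,-0.17,0],[-0.225,-0.8,0,0,0,-0.17,0],[-0.234,-0.832,0,0,0,-0.17,0]]'
python3 - <<'E'
from meas import *
s=r.sense();im=np.ascontiguousarray(vision.snapshot('wrist')[:,:,::-1]);print(s['t'],s['tool_pos'],s['tool_rot'],s['width'],s['joints'])
h=cv2.cvtColor(im,cv2.COLOR_BGR2HSV);m=(((h[...,0]<8)|(h[...,0]>172))&(h[...,1]>150)&(h[...,2]>70)).astype(np.uint8)
n,_,st,ce=cv2.connectedComponentsWithStats(m)
for i in range(1,n):
    if st[i,4]>40: print(ce[i],st[i],onz('wrist',ce[i],50,s))
print('expected',proj('wrist',(407,-296,50),s))
q=Rq(s['tool_rot']).as_matrix()
for x in (11,-11):
  for z in (-15,-20,-25,11): print(x,z,proj('wrist',s['tool_pos']+q@[x,0,z],s))
g=cv2.cvtColor(im,cv2.COLOR_BGR2GRAY)
print(g[230:420:5,300:342:4].T)
# seal check in top and scene
for nm,(X,Y) in (('top',(258,247)),('scene',(398,250))):
    a=np.ascontiguousarray(vision.snapshot(nm)[:,:,::-1]);h=cv2.cvtColor(a,cv2.COLOR_BGR2HSV)[Y-35:Y+40,X-30:X+30]
    k=((h[...,0]>10)&(h[...,0]<30)&(h[...,1]>130)).astype(np.uint8);n,_,st,ce=cv2.connectedComponentsWithStats(k);i=1+np.argmax(st[1:,4]);print(nm,ce[i]+[X-30,Y-35],st[i]+[X-30,Y-35,0,0,0])
E
```

```text
t: 33.3
tool_pos: [463.4, -91.1, 207.5]
tool_rot: [-0.002, 0.001, 1.0, -0.001]
force: [0.2, 0.5, -0.4]
width: 0.003
finger_force: 0.0
t: 34.3
tool_pos: [406.6, -297.1, 208.2]
tool_rot: [-0.0, 0.263, 0.965, 0.0]
force: [-0.6, 1.1, -0.6]
width: 0.001
finger_force: 0.0
34.3 [ 406.5659 -297.068   208.2059] [-0.0002  0.2629  0.9648  0.0002] 0.0007173705227506327 [ 1.0421  0.6348 -0.8216  1.9053  0.6045  0.8689  0.9476]
[323.3092 210.2367] [311 197  26  27 566] [ 408.4846 -295.0159   50.    ]
[630.1098 321.    ] [623 313  15  17 164] [747.1946  -6.0717  50.    ]
[206.4695 328.7613] [196 318  22  22 377] [ 454.9074 -463.9116   50.    ]
expected [321.5243 209.3879]
11 -15 [320.1744 271.8723]
11 -20 [320.1676 276.2969]
11 -25 [320.1604 280.9841]
11 11 [320.2044 252.3835]
-11 -15 [320.1727 315.4669]
-11 -20 [320.1664 320.7932]
-11 -25 [320.1597 326.3991]
-11 11 [320.2013 291.6185]
[[135 134 103 155 147 152 149 158 150 139 147 148 147 149  13  16  20  19
   10  26  14  14  13  15  13  15  11  13  16  14  17  16  15  12  13  14
   10   8]
 [135 133 134  98 149 148 145 147 154 151 146 137  99  80
[... 927 characters left out ...]
 91 124 114 149 131  60  61  60  61  61  60
   62  60 108  26  16  12  18  15  15  16  15  15  13  20  12  14  20  36
   12   9]
 [136 135  35  40  97  96  73  33 102 121 117 130  60  61  60  61  60  62
   61  61  57  13  12  15  11  15  14  14  10  10  18  23  22  15  15  12
   15  17]
 [136 121  39  74  96  96  94  78  37 113 119 118  61  60  60  60  60  59
   60  61  13  14   9  14  11  15  13  11  11  13  10  12  12  16  16  15
   12  13]
 [136  39  39  98  96  95  96  94  71  36 113 117 141 156  13  15  19  28
   37  46  13  13  13   9  15  14  14  14  13  13  12  15  12  13  17  14
   13  11]]
top [264.4694 249.1293] [257 243  15  13 147]
scene [395.2347 254.5587] [387 237  19  33 392]
```

The seal still hangs where expected in the scene view (columns 387–405, rows 237–269). The button is at about (408, −295.5). I'll descend above it.

```bash
python3 -m inch '[[0.004,0.006,-0.02,0,0,0,0],[0.004,0.006,-0.08,0,0,0,0],[0.004,0.006,-0.16,0,0,0,0],[0.004,0.006,-0.25,0,0,0,0],[0.004,0.006,-0.34,0,0,0,0],[0.004,0.006,-0.43,0,0,0,0],[0.004,0.006,-0.52,0,0,0,0],[0.004,0.006,-0.59,0,0,0,0],[0.004,0.006,-0.64,0,0,0,0],[0.004,0.006,-0.66,0,0,0,0]]'
python3 -m inch '[[0,0,-0.004,0,0,0,0],[0,0,-0.009,0,0,0,0],[0,0,-0.014,0,0,0,0],[0,0,-0.02,0,0,0,0],[0,0,-0.026,0,0,0,0],[0,0,-0.032,0,0,0,0],[0,0,-0.038,0,0,0,0],[0,0,-0.044,0,0,0,0],[0,0,-0.05,0,0,0,0],[0,0,-0.05,0,0,0,0]]'
```

```text
t: 35.45
tool_pos: [407.9, -292.8, 42.4]
tool_rot: [-0.001, 0.261, 0.965, 0.001]
force: [-0.1, -0.1, 0.4]
width: -0.002
finger_force: 0.0
t: 36.45
tool_pos: [407.9, -294.8, 31.0]
tool_rot: [0.0, 0.262, 0.965, -0.0]
force: [-0.3, -0.8, 2.2]
width: -0.001
finger_force: 1.1
```

```bash
python3 -m inch '[[0,0,-0.004,0,0,0,0],[0,0,-0.008,0,0,0,0],[0,0,-0.012,0,0,0,0],[0,0,-0.015,0,0,0,0],[0,0,-0.018,0,0,0,0],[0,0,-0.02,0,0,0,0],[0,0,-0.02,0,0,0,0],[0,0,-0.02,0,0,0,0],[0,0,-0.02,0,0,0,0],[0,0,-0.02,0,0,0,0]]'
python3 avg.py 4
```

```text
t: 37.45
tool_pos: [407.9, -294.8, 27.3]
tool_rot: [0.0, 0.262, 0.965, -0.001]
force: [-3.2, 0.8, 17.3]
width: 0.002
finger_force: 8.5
37.6
[-3.3431  1.0484 17.516 ]
[0.1155 0.1675 0.0911]
[ 407.9093 -294.8342   27.3372]
[0.1661 0.6886 0.0007]
-0.0006637374534545409 8.498686458051452 [ 0.0004  0.2621  0.965  -0.0006]
```

The button is bottomed out at 17.5 N, past its 4 N full press. Now I'll lift off and check the seal before handing in.

```bash
python3 -m inch '[[0,0,0.01,0,0,0,0],[0,0,0.025,0,0,0,0],[0,0,0.05,0,0,0,0],[0,0,0.08,0,0,0,0],[0,0,0.12,0,0,0,0],[0,0,0.16,0,0,0,0],[0,0,0.2,0,0,0,0],[0,0,0.24,0,0,0,0],[0,0,0.27,0,0,0,0],[0,0,0.28,0,0,0,0]]'
python3 - <<'E'
from meas import *
for k in range(2):
  for nm,(X,Y) in (('top',(258,247)),('scene',(398,250))):
    a=np.ascontiguousarray(vision.snapshot(nm)[:,:,::-1]);h=cv2.cvtColor(a,cv2.COLOR_BGR2HSV)[Y-35:Y+40,X-30:X+30]
    k_=((h[...,0]>10)&(h[...,0]<30)&(h[...,1]>130)).astype(np.uint8);n,_,st,ce=cv2.connectedComponentsWithStats(k_);i=1+np.argmax(st[1:,4]);print(nm,ce[i]+[X-30,Y-35],st[i]+[X-30,Y-35,0,0,0])
print(r.sense()['force'])
print(r.hand_in())
E
```

```text
t: 38.65
tool_pos: [408.3, -295.0, 97.1]
tool_rot: [0.001, 0.262, 0.965, -0.0]
force: [0.8, 0.3, -0.3]
width: -0.003
finger_force: 0.0
top [264.443  249.1141] [257 243  15  13 149]
scene [395.2519 254.5369] [387 237  19  33 393]
top [264.4631 249.1544] [257 243  15  13 149]
scene [395.2411 254.5406] [387 237  19  33 394]
[-0.2592  0.152  -0.3837]
the job is handed in; nothing more can be done
None
```

The brass seal is hanging still on the hook, the record button was pressed fully down and released, and the job was handed in at about 39 s; the hand-in returned no verdict.

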